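Unpack the glue pile and roof the model houses

TASK

The glue has set on the three flat roofs piled under the steel weight on the white pressing board. Take the pile apart: put the weight away upright in the empty compartment of the weight box without disturbing the spare weight there, and lay each roof flat on the open model house it was made for - the long roof on the long house, the short roof on the short house, the round roof on the round tower - centred and square to the walls so that the eaves overhang evenly all round.

Things in the scene. Friction and masses are not known exactly. Their poses are not given: they have to be found in the camera images.
- weight: Steel weight on top of the pile: an upright plain cylinder 40 mm in diameter and 45 mm high with a small knob on top (neck 10 mm in diameter, 6 mm high, then a head 18 mm in diameter, 10 mm high; 61 mm overall). 0.33 to 0.63 kg. Origin at the centre of its underside, z up.
- roof_round: Round flat roof, a wooden disc 54 mm in diameter and 18 mm thick with a dark rim, lying under the weight. Not glued to its neighbours. Origin at the centre of its underside, z up.
- roof_small: Short rectangular flat roof, a wooden slab 92 mm (its x) by 56 mm (its y) and 18 mm thick with narrow lath joints across it and dark edge boards all round, lying under the round roof. Not glued to its neighbours. Origin at the centre of its underside, z up.
- roof_large: Long rectangular flat roof, a wooden slab 130 mm (its x) by 68 mm (its y) and 18 mm thick with narrow lath joints across it and dark edge boards all round, at the bottom of the pile on a fixed white pressing board 150 mm x 100 mm, 15 mm thick. Origin at the centre of its underside, z up.
- house_large: Long plastered model house, fixed, open at the top: outside 110 mm (its x) by 50 mm (its y), walls 85 mm high and 7 mm thick. The long roof lies on top of its walls, with its long side along the house's long side, overhanging 10 mm at the ends and 9 mm at the sides. Origin at the centre of its underside on the table, z up.
- house_small: Short plastered model house, fixed, open at the top: outside 74 mm (its x) by 40 mm (its y), walls 60 mm high and 7 mm thick. The short roof lies on top of its walls, with its long side along the house's long side, overhanging 9 mm at the ends and 8 mm at the sides. Origin at the centre of its underside on the table, z up.
- tower: Round plastered model tower, fixed, open at the top: outside diameter 40 mm, wall 6 mm thick, 105 mm high. The round roof lies on top of it, overhanging 7 mm all round. Origin at the centre of its underside on the table, z up.
- weight_place (a point): Centre of the felt-lined floor, 6 mm above the table, of the empty compartment of the fixed wooden weight box. The compartment is 60 mm x 60 mm inside; its 8 mm thick walls rise 18 mm above its floor, to 24 mm above the table. The box is 144 mm (its x) by 76 mm (its y); the point's axes are the box's, and the other compartment lies 68 mm away along -x.
- spare_weight: The spare steel weight, the same shape and size as the other, standing in the other compartment of the weight box; to be left alone. Origin at the centre of its underside, z up.
There are look-alikes about, which are no part of the job. Leave any blue look-alike of the weight alone.

How it is judged:
By the outcome, as a careful person would: the job done as asked, in the order asked, and still so for the second after the job is handed in, with the robot touching nothing.
It also fails if it takes over 120 s, if anything falls off the work surface, if the arm or the gripper's body presses on something with over 40 N, if the wrist force passes 120 N, or if a joint passes its speed limit or range.

ROBOT

A 6-joint arm with a two-finger parallel gripper is mounted at the origin on the work surface. World frame = base frame: x ahead of the robot, y to its left, z up, the work surface at z = 0. Lengths are in m, angles in rad, forces in N, time in s.
With the tool pointing down it reaches from about 0.35 to 0.975 m from the base axis. Payload 4.9 kg.
Tool frame: the origin (TCP) lies where the fingers leave the gripper's body, on its centre line; the fingertips stand 73 mm ahead of it and the grasp point (between the pads) lies 54 mm ahead of it (arm.pinch_z is the distance from the TCP to the grasp point, in m); z points along the fingers, x is the direction in which the jaws open and shut, and the axes are right-handed (so a half turn about z gives the same grasp; the last joint's range is limited). The gripper opens to 85 mm and grips with 20 to 120 N. Pads are 22 mm wide; open, the fingers measure 114 mm over their backs; the gripper's body (76 mm by 85 mm) begins 54 mm behind the grasp point. The pads swing forward as they close: fully open they stand 13 mm farther back than shut.
Start: joints at [1.082, 0.053, 1.613, -0, 1.476, -0.119], TCP at [0.226, 0.583, 0.304] pointing down, gripper open.
Joint ranges: [-3.01, 3.01], [-1.01, 2.22], [0.06, 2.58], [-1.02, 4.17], [0.09, 2.62], [-3.14, 3.14]. Speed limits (rad/s): [2.57, 2.57, 3.14, 3.14, 3.14, 3.14].

INTERFACE

Orientations are given as [roll, pitch, yaw] about the fixed x, y, z axes, in that order (R = Rz(yaw) Ry(pitch) Rx(roll)).
In Python, from plant import arm, imaging, models gives the robot as it stands.
- The arm moves only by the shell command python3 -m inch 'ROWS' [FORCE]. ROWS is a JSON object of lists of equal length, an entry for each row: "twist": the turn, a rotation vector about the tool's x, y, z in rad, a list of three; "xyz": the shift along the tool's x, y, z in mm, a list of three; "gripper": the finger opening in mm, from 0 to 85.4. In form: {"twist": [[ax, ay, az], ...], "xyz": [[dx, dy, dz], ...], "gripper": [gripper, ...]}. A call has 1 to 12 rows; each row shifts and turns the commanded pose from where the row before left it, along the tool's axes as they then stand; what a row does not reach is not made up. A row lasts 1/10 s, in which the tool goes at most 50 mm and 8.59 degrees, less where a joint would pass 70% of its speed; a pose out of reach is approached as far as the arm can. A call is refused whole if a number of a shift passes 50 or a number of a turn 0.15, either way. A call with a gripper value outside its range is refused whole. The fingers move at their own pace and stop on an object; FORCE is the grip in N (left out, the last holds). Time passes only in rows, so rows that do not move let the fingers close. It gives the time, the measured TCP pose, the force and the opening at its end, in the units of the state.
- arm.state(): the state, without advancing time (a new reading comes with each control period).
- imaging.capture(name): name is "scene" or "top"; returns a dict with "img" (480x640x3 uint8, red, green, blue), "fx", "fy", "cx", "cy" (pixels), "dist_coeffs" ([k1, k2, p1, p2, k3] as OpenCV has them; the pictures are not rectified), "rvec" (rotation vector, rad) and "tvec" (3), from world to camera coordinates, as OpenCV has them. Camera axes: x right, y down, z forward; pixel columns grow to the right and rows downward; lengths in m; the calibration is good to about 2 mm. A picture is of the moment at which its call begins. There is no depth.
- arm.close_job(): hands the job in, once; it reports no verdict.
Trained networks look in the newest picture that a camera, given by its name, has taken for a name from the list of things; names that differ only in an ending like _2 or _b are one class to them, and where a whole thing is asked for, a point or a joint stands for the part that bears it (a point fixed in the world has none). Each returns a list of dicts, best first, with "confidence" (0 to 1); they miss things now and then, are a little off and sometimes report something else, mostly with a low value. They report only what shows in the picture. A call takes as long as a camera call. They do not tell look-alikes from the thing itself.
- models.regions_of(query, camera): "pixels" (480x640 bool, what is visible of it) and "extent" ([left, top, width, height] in pixels, round what is visible of it).
The state is a dict: "time_s": time; "q": joint angles; "dq": joint speeds; "joint_efforts": joint torques, N m; "position": TCP position; "tool_rot": TCP orientation; "wrist_force": force on the tool from outside, world axes, zero at the start; "torque": the same for the moment, N m; "width": finger opening in m.
Only numpy, scipy, OpenCV 4.12 (cv2) and the standard library are available. Lean on these libraries where they do the work, as an engineer would, in place of code of your own. Each camera call takes 0.05 s, during which the arm holds its last target. There are 200 camera calls.

## Working session

There is one attempt and no reset: what is moved stays moved. The work goes in short steps, Python scripts to look and compute and a shell command to move; the robot and the scene stay as the last step left them, time stands still between calls to the robot, and variables do not carry over. Pictures are saved under pics/ and viewed, about 12 in all and at most 16, crops included, and the job is handed in when it is done.

```bash
mkdir -p pics; ls
python3 - <<'E'
from plant import arm, imaging, models
import cv2,json
print(arm.state())
for n in ("scene","top"):
    c=imaging.capture(n); cv2.imwrite(f"pics/{n}0.png",c["img"][:,:,::-1])
    print({k:(v if k!="img" else 0) for k,v in c.items()})
    for q in ["weight","roof_round","roof_small","roof_large","house_large","house_small","tower","weight_place","spare_weight"]:
        try: print(n,q,[(round(r["confidence"],2),r["extent"]) for r in models.regions_of(q,n)])
        except Exception as e: print(q,e)
E
```

```text
pics
{'time_s': 0.0, 'q': array([ 1.08204729e+00,  5.33793464e-02,  1.61435581e+00,  1.64904320e-05,
        1.47600017e+00, -1.19013825e-01]), 'dq': array([ 0.00135863, -0.0005143 , -0.0007966 ,  0.00148324,  0.000304  ,
       -0.00091014]), 'joint_efforts': array([-1.94888678e-03, -3.93687665e+01, -3.70172918e+01, -2.06074205e-04,
        7.02439065e-03,  3.12659074e-05]), 'position': array([0.22562574, 0.58232249, 0.302612  ]), 'tool_rot': array([-3.14132195e+00,  2.12556514e-03,  1.20105982e+00]), 'wrist_force': array([ 0.38000146,  0.00322743, -0.15261023]), 'torque': array([ 0.01422864, -0.01722584, -0.02050852]), 'width': 0.08530116179022877}
{'img': 0, 'fx': 518.757686512241, 'fy': 518.757686512241, 'cx': 312.2952127145735, 'cy': 239.86897898489292, 'dist_coeffs': array([-0.04747214,  0.        ,  0.        ,  0.        ,  0.        ]), 'rvec': array([ 2.20841949,  0.9636286 , -0.3756064 ]), 'tvec': array([-0.38426412, -0.25521487,  1.25572407])}
scene weight [(0.63, [263.2, 182.0, 21.5, 32.9])]
scene roof_round [(0.75, [263.3, 199.8, 27.6, 20.9])]
scene roof_small [(0.56, [
[... 707 characters left out ...]
    , 0.        ]), 'rvec': array([ 2.16281354, -2.18081851,  0.06836477]), 'tvec': array([0.01083362, 0.55226117, 1.14406314])}
top weight [(0.8, [309.0, 274.6, 22.4, 19.4]), (0.55, [385.4, 233.5, 20.9, 19.5]), (0.38, [304.1, 270.9, 27.2, 28.5])]
top roof_round [(0.51, [305.2, 274.6, 26.0, 24.7])]
top roof_small [(0.66, [298.8, 260.8, 43.2, 46.7])]
top roof_large [(0.76, [293.2, 251.9, 52.6, 65.5]), (0.58, [303.3, 274.0, 28.0, 23.1])]
top house_large [(0.85, [444.5, 257.5, 46.8, 52.0])]
top house_small [(0.88, [380.2, 173.8, 33.0, 42.0])]
top tower [(0.71, [155.9, 274.3, 31.8, 20.6])]
top weight_place [(0.96, [223.9, 171.8, 38.1, 65.3])]
top spare_weight [(0.75, [231.4, 216.2, 18.1, 11.5])]
```

Run:
```python
import cv2
for n in ("scene","top"):
    i=cv2.imread(f"pics/{n}0.png")
    # crop central
    r=(60,110,400,300) if n=="scene" else (130,120,400,300)
    x,y,w,h=r
    cv2.imwrite(f"pics/{n}0c.png",cv2.resize(i[y:y+h,x:x+w],(800,600),interpolation=cv2.INTER_CUBIC))
```

```text
(no output)
```

View pics/scene0c.png

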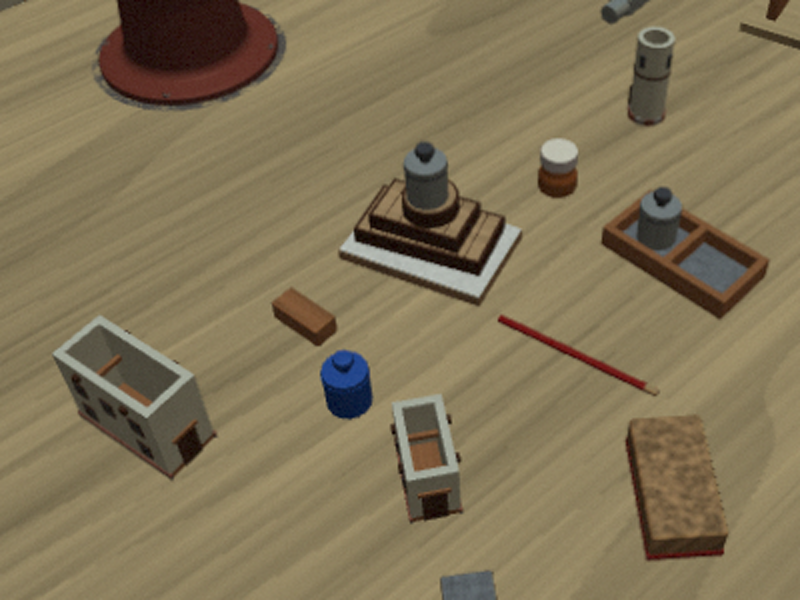

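View pics/top0c.png

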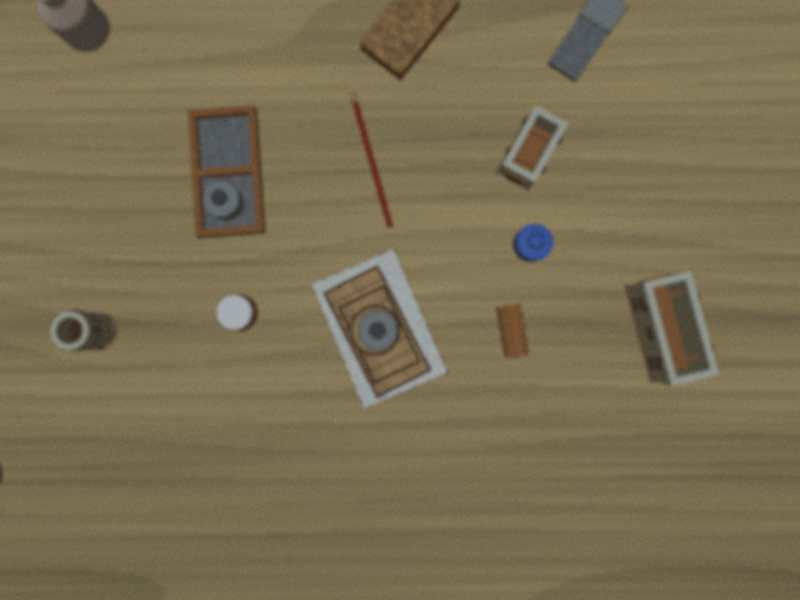

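The scene view shows the pile on the white board at the centre, the box with its empty compartment at right, the tower at top right, the long house at left, the short house at bottom, and a blue decoy. I'll fit poses to both pictures using the known shapes.

```bash
cat > h.py <<'E'
import numpy as np, cv2, pickle
from scipy.optimize import minimize
from scipy.ndimage import map_coordinates
from plant import arm, imaging, models
def cap(n, save=None):
    c=imaging.capture(n)
    if save: cv2.imwrite(save,c["img"][:,:,::-1])
    return c
def K(c): return np.array([[c["fx"],0,c["cx"]],[0,c["fy"],c["cy"]],[0,0,1]])
def proj(c,P):
    return cv2.projectPoints(np.asarray(P,float).reshape(-1,1,3),c["rvec"],c["tvec"],K(c),c["dist_coeffs"])[0].reshape(-1,2)
def back(c,uv,z):
    n=cv2.undistortPoints(np.array(uv,float).reshape(-1,1,2),K(c),c["dist_coeffs"]).reshape(-1,2)
    R=cv2.Rodrigues(c["rvec"])[0]; o=-R.T@c["tvec"]
    d=np.c_[n,np.ones(len(n))]@R
    return (o+d*((z-o[2])/d[:,2])[:,None])[:,:2]
def rect(a,b,n=40):
    t=np.linspace(-1,1,n); o=np.ones(n)
    return np.r_[np.c_[t*a/2,-o*b/2],np.c_[o*a/2,t*b/2],np.c_[-t*a/2,o*b/2],np.c_[-o*a/2,-t*b/2]]
def circ(d,n=120):
    t=np.linspace(0,2*np.pi,n,endpoint=False); return np.c_[np.cos(t),np.sin(t)]*d/2
def place(p2,pose,z):
    x,y,a=pose; R=np.array([[np.cos(a),-np.sin(a)],[np.sin(a),np.cos(a)]])
    q=p2@R.T+[x,y]; return np.c_[q,np.full(len(q),z)]
def samp(f,uv): return map_coordinates(f,[uv[:,1],uv[:,0]],order=1,mode='nearest')
def fit(cams,feats,rings,p0,rot=True,radii=(0.012,0.004)):
    """rings: list of (pts,z,sign): sign*(inner-outer) brightness across the outline, +-1.5 mm"""
    def cost(p):
        p=np.r_[p,0] if len(p)==2 else p
        s=0
        for c,f in zip(cams,feats):
            for pts,z,sg in rings:
                r=np.linalg.norm(pts,axis=1,keepdims=True); dn=pts/r
                for e in (.0015,.003):
                    s-=sg*np.mean(samp(f,proj(c,place(pts-dn*e,p,z)))-samp(f,proj(c,place(pts+dn*e,p,z))))
        return s
    p0=np.array(p0 if rot else p0[:2],float); best=None
    rng=np.random.default_rng(0); cand=[p0]
    sc=np.array([.01,.01,.15])[:len(p0)]
    cand+= [p0+sc*rng.uniform(-1,1,len(p0)) for _ in range(150)]
    cand=sorted(cand,key=cost)[:5]
    rs=[minimize(cost,q,method='Nelder-Mead',options=dict(initial_simplex=q+np.r_[np.zeros((1,len(q))),np.diag(sc*.2)],xatol=1e-5,fatol=1e-3)) for q in cand]
    r=min(rs,key=lambda r:r.fun); return r.x,-r.fun
def gray(c): return cv2.cvtColor(c["img"],cv2.COLOR_RGB2GRAY).astype(float)
def mv(x,y,yaw):
    s=arm.state(); p=s["position"]; a=s["tool_rot"][2]
    d=np.array([x,y])-p[:2]
    dy=(yaw-a+np.pi/2)%np.pi-np.pi/2
    print("pos",np.round(p*1e3,1),"rot",np.round(s["tool_rot"],3),"F",np.round(s["wrist_force"],1),"w",round(s["width"]*1e3,1),"t",round(s["time_s"],2),"q6",round(s["q"][5],2))
    print(" need tool dx,dy mm:",np.round(1e3*np.array([d@[np.cos(a),np.sin(a)],d@[np.sin(a),-np.cos(a)]]),1),"tool z turn:",round(-dy,3), "(yaw then)",round(a+dy,3))
E
cat > m.py <<'E'
from h import *
cs=[cap("scene"),cap("top")]; T=cs[1]
tp=lambda u,v:(130+u/2,120+v/2)
def init(cor,z):
    q=back(T,[tp(*p) for p in cor],z); (cx,cy),(w,h),a=cv2.minAreaRect((q*1e3).astype(np.float32)); a=np.deg2rad(a)
    if w<h: a+=np.pi/2
    print("  rect mm",round(w),round(h)); return np.array([cx/1e3,cy/1e3,(a+np.pi/2)%np.pi-np.pi/2])
g=[gray(c) for c in cs]; sat=[cv2.cvtColor(c["img"],cv2.COLOR_RGB2HSV)[...,1].astype(float) for c in cs]
O={}
def do(name,p0,rings,f=g,rot=True):
    ps=[fit([cs[i] for i in I],[f[i] for i in I],rings,p0,rot) for I in ([0,1],[0],[1])]
    print(name,"init",np.round(p0,4)); [print("   ",n,np.round(p,4),round(s,1)) for (p,s),n in zip(ps,("both","scene","top"))]
    O[name]=ps[0][0]
hl=[(rect(.11,.05),.085,1),(rect(.096,.036),.085,-1)]
do("house_large",init([(643,283),(690,273),(717,374),(672,385)],.085),hl)
do("house_small",init([(538,107),(567,122),(531,185),(503,168)],.060),[(rect(.074,.04),.06,1),(rect(.06,.026),.06,-1)])
do("tower",np.r_[back(T,[tp(70,331)],.105)[0],0],[(circ(.04),.105,1),(circ(.028),.105,-1)],rot=False)
b=init([(189,111),(256,106),(264,232),(198,237)],.024)
do("box",b,[(rect(.144,.076),.024,1)],f=sat)
do("board",init([(313,287),(391,251),(446,372),(368,406)],.015),[(rect(.15,.1),.015,1)])
do("weight",np.r_[back(T,[tp(378,330)],.125)[0],0],[(circ(.018),.13,-1)],rot=False)
do("round",np.r_[back(T,[tp(377,331)],.069)[0],0],[(circ(.054),.069,-1)],rot=False)
pb=O["board"]
do("small",pb,[(rect(.092,.056),.051,-1)]); do("large",pb,[(rect(.13,.068),.033,-1)])
pickle.dump(O,open("o.pkl","wb"))
for i,n in enumerate(("scene","top")):
    k=3; im=cv2.resize(cs[i]["img"][:,:,::-1],None,fx=k,fy=k,interpolation=cv2.INTER_CUBIC)
    for nm,pts,z in [("house_large",rect(.11,.05),.085),("house_small",rect(.074,.04),.06),("tower",circ(.04),.105),("box",rect(.144,.076),.024),("weight",circ(.018),.13),("round",circ(.054),.069),("small",rect(.092,.056),.051),("large",rect(.13,.068),.033),("board",rect(.15,.1),.015)]:
        p=O[nm]; p=np.r_[p,0] if len(p)==2 else p
        cv2.polylines(im,[np.round((proj(cs[i],place(pts,p,z))+.5)*k-.5).astype(np.int32)],True,(0,255,0) if nm!="small" else (255,0,255),1)
    x,y,w,h=[(230,170,240,180),(150,160,360,160)][i]; im=im[y*k:(y+h)*k,x*k:(x+w)*k]
    cv2.imwrite(f"pics/fit_{n}.png",cv2.resize(im,None,fx=min(800/im.shape[1],600/im.shape[0]),fy=min(800/im.shape[1],600/im.shape[0])))
E
python3 m.py
```

```text
rect mm 109 50
house_large init [ 0.4558 -0.3155  0.2365]
    both [ 0.4556 -0.316   0.2294] 370.7
    scene [ 0.4553 -0.3161  0.2284] 251.5
    top [ 0.4563 -0.3154  0.2338] 126.0
  rect mm 35 79
house_small init [ 0.6537 -0.1727 -0.5305]
    both [ 0.6555 -0.1731 -0.5304] 384.8
    scene [ 0.6552 -0.1731 -0.5306] 257.7
    top [ 0.6565 -0.1725 -0.5201] 135.7
tower init [0.4576 0.3155 0.    ]
    both [0.4588 0.3164] 348.5
    scene [0.4589 0.3157] 188.1
    top [0.459  0.3173] 172.7
  rect mm 143 76
box init [0.6345 0.1676 0.0659]
    both [0.6355 0.1691 0.0764] 85.7
    scene [0.6449 0.1518 0.0686] 70.3
    top [0.6357 0.1692 0.0719] 70.6
  rect mm 148 96
board init [ 0.4567 -0.0027  0.4245]
    both [ 0.4583 -0.0017  0.4005] 140.5
    scene [ 0.4583 -0.0024  0.4044] 91.6
    top [ 0.4586 -0.0009  0.3998] 51.9
weight init [ 0.4559 -0.002   0.    ]
    both [ 0.4575 -0.0027] 117.4
    scene [ 0.4638 -0.008 ] 89.5
    top [ 0.4564 -0.0006] 63.8
round init [ 4.547e-01 -3.000e-04  0.000e+00]
    both [ 0.4691 -0.0088] 95.0
    scene [0.4476 0.0065] 35.9
    top [ 0.4611 -0.0053] 24.6
small init [ 0.4583 -0.0017  0.4005]
    both [ 0.464  -0.012   0.4398] 70.2
    scene [ 0.4637 -0.0121  0.4423] 74.8
    top [0.449  0.0043 0.4557] 37.1
large init [ 0.4583 -0.0017  0.4005]
    both [ 0.4655 -0.0103  0.4667] 121.1
    scene [ 0.466  -0.0102  0.4678] 127.7
    top [0.4555 0.0011 0.4648] 91.1
```

View pics/fit_scene.png

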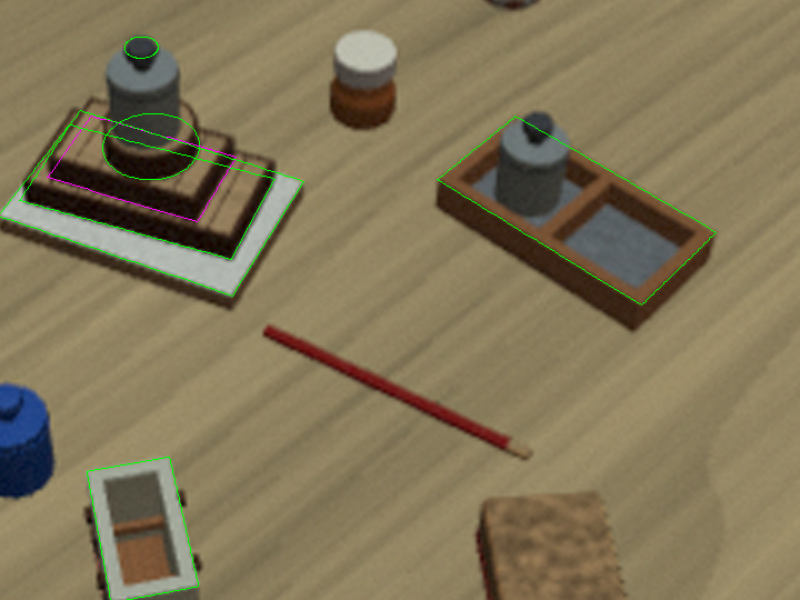

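View pics/fit_top.png

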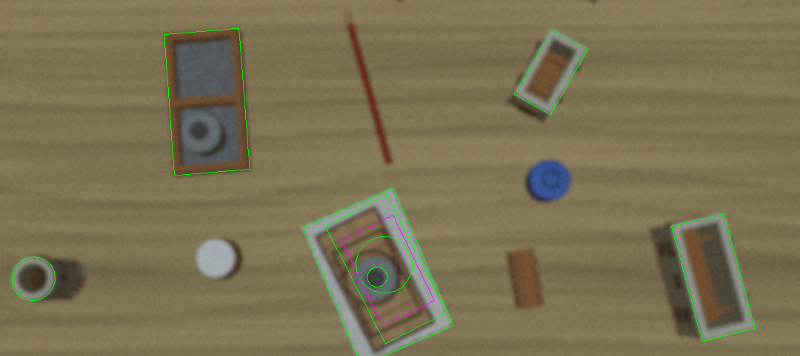

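The houses, tower, box and weight outlines match both pictures. The roof fits are wrong because the weight occludes them, so I'll refit those once they're uncovered.

```bash
python3 -c "
from h import *
mv(.457,-.0015,1.646)"
```

```text
pos [225.9 582.7 303.9] rot [-3.142  0.     1.201] F [0.2 0.  0.2] w 85.0 t 1.1 q6 -0.12
 need tool dx,dy mm: [-461.2  426.6] tool z turn: -0.445 (yaw then) 1.646
```

```bash
python3 -m inch '{"twist":[[0,0,0],[0,0,0],[0,0,0],[0,0,0],[0,0,0],[0,0,0],[0,0,0],[0,0,0],[0,0,0],[0,0,0],[0,0,0],[0,0,0]],"xyz":[[-20,18,0],[-35,33,0],[-41,38,0],[-41,38,0],[-41,38,0],[-41,38,0],[-41,38,0],[-41,38,0],[-41,38,0],[-41,38,0],[-41,38,0],[-37,34,0]],"gripper":[85,85,85,85,85,85,85,85,85,85,85,85]}' 30
python3 -m inch '{"twist":[[0,0,-0.14],[0,0,-0.14],[0,0,-0.14],[0,0,-0.025],[0,0,0]],"xyz":[[0,0,0],[0,0,0],[0,0,0],[0,0,0],[0,0,0]],"gripper":[85,85,85,85,85]}'
python3 -c "
from h import *
mv(.457,-.0015,1.646)"
```

```text
time_s: 2.3
position: [0.438, 0.0461, 0.3044]
tool_rot: [3.14, -0.001, 1.201]
wrist_force: [0.7, 0.3, -0.2]
width: 0.0849
time_s: 2.8
position: [0.4377, 0.0482, 0.304]
tool_rot: [3.141, 0.0, 1.644]
wrist_force: [-0.6, -0.0, -0.6]
width: 0.085
pos [437.7  48.2 304. ] rot [3.141 0.    1.644] F [-0.6 -0.  -0.6] w 85.0 t 2.8 q6 -1.7
 need tool dx,dy mm: [-51.   15.6] tool z turn: -0.002 (yaw then) 1.646
```

```bash
python3 -m inch '{"twist":[[0,0,0],[0,0,0],[0,0,0],[0,0,0],[0,0,0],[0,0,0],[0,0,0]],"xyz":[[-25,8,0],[-26,8,0],[0,0,0],[0,0,30],[0,0,30],[0,0,20],[0,0,0]],"gripper":[85,85,85,85,85,85,85]}'
python3 -c "
from h import *
mv(.457,-.0015,1.646)
c=cap('scene','pics/s1.png'); i=c['img'][110:290,200:440,::-1]
cv2.imwrite('pics/s1c.png',cv2.resize(i,(800,600),interpolation=cv2.INTER_CUBIC))"
```

```text
time_s: 3.5
position: [0.4554, -0.0005, 0.2203]
tool_rot: [-3.135, -0.002, 1.645]
wrist_force: [-0.1, 1.1, -0.4]
width: 0.0852
pos [455.4  -0.5 220.3] rot [-3.135e+00 -2.000e-03  1.645e+00] F [-0.1  1.1 -0.4] w 85.2 t 3.5 q6 -1.81
 need tool dx,dy mm: [-1.1  1.5] tool z turn: -0.001 (yaw then) 1.646
```

View pics/s1c.png

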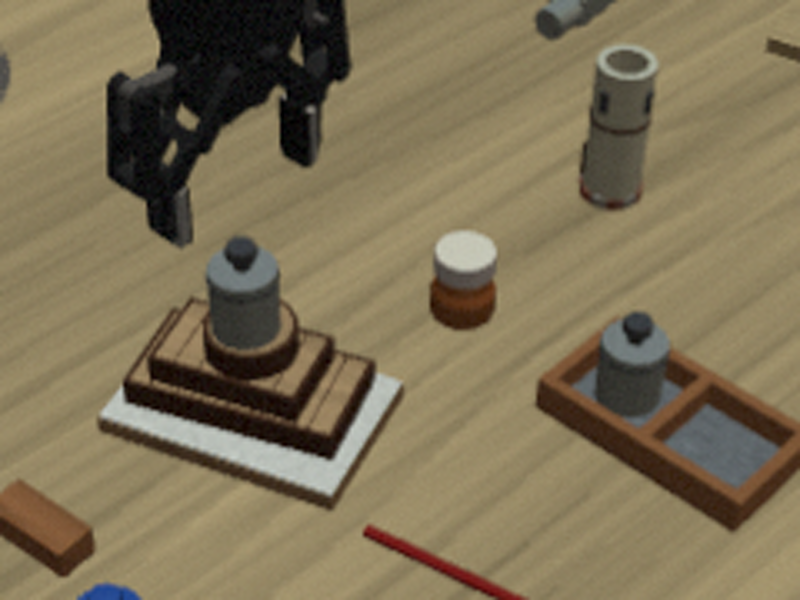

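```bash
python3 -c "
from h import *
c=cap('scene')
for z in (.145,.15,.155,.16,.165): print(z, np.round(proj(c,[[.4555+s*.045*np.cos(1.645)+t*.011,-.0005+s*.045*np.sin(1.645),z] for s in(-1,1) for t in (-1,1)])-[200,110],1).dot(1/.3).round().tolist())
"
```

```text
0.145 [[164.0, 250.0], [190.0, 271.0], [285.0, 173.0], [312.0, 192.0]]
0.15 [[163.0, 243.0], [190.0, 263.0], [285.0, 166.0], [311.0, 184.0]]
0.155 [[163.0, 236.0], [189.0, 256.0], [285.0, 159.0], [311.0, 177.0]]
0.16 [[162.0, 228.0], [188.0, 248.0], [284.0, 151.0], [311.0, 170.0]]
0.165 [[161.0, 221.0], [188.0, 241.0], [284.0, 144.0], [311.0, 162.0]]
```

```bash
python3 -m inch '{"twist":[[0,0,0],[0,0,0],[0,0,0],[0,0,0],[0,0,0],[0,0,0],[0,0,0],[0,0,0],[0,0,0]],"xyz":[[-1,1.5,20],[0,0,25],[0,0,14],[0,0,0],[0,0,0],[0,0,0],[0,0,0],[0,0,0],[0,0,0]],"gripper":[85,85,85,85,36,36,36,36,36]}' 60
```

```text
time_s: 4.5
position: [0.4601, -0.0024, 0.1667]
tool_rot: [3.139, 0.0, 1.646]
wrist_force: [-0.9, 0.4, 5.6]
width: 0.0378
```

```bash
python3 -m inch '{"twist":[[0,0,0],[0,0,0],[0,0,0]],"xyz":[[0,0,0],[0,0,-3],[0,0,0]],"gripper":[36,36,36]}' 60; python3 -c "
from h import *
mv(.6695,.1717,1.646)"
```

```text
time_s: 4.8
position: [0.4586, -0.0024, 0.1675]
tool_rot: [-3.141, -0.0, 1.646]
wrist_force: [0.8, 0.5, -3.2]
width: 0.038
pos [458.6  -2.4 167.5] rot [-3.141 -0.     1.646] F [ 0.8  0.5 -3.2] w 38.0 t 4.8 q6 -1.81
 need tool dx,dy mm: [157.7 223.3] tool z turn: -0.0 (yaw then) 1.646
```

```bash
python3 -m inch '{"twist":[[0,0,0],[0,0,0],[0,0,0],[0,0,0],[0,0,0],[0,0,0],[0,0,0],[0,0,0],[0,0,0]],"xyz":[[0,0,-20],[0,0,-30],[20,28,-10],[35,49,0],[35,49,0],[35,49,0],[20,28,0],[12,18,0],[0,0,0]],"gripper":[36,36,36,36,36,36,36,36,36]}'
python3 -c "
from h import *
mv(.6695,.1717,1.646)
c=cap('scene','pics/s2.png'); i=c['img'][110:290,230:470,::-1]
cv2.imwrite('pics/s2c.png',cv2.resize(i,(800,600),interpolation=cv2.INTER_CUBIC))
cap('top','pics/t2.png')"
```

```text
time_s: 5.7
position: [0.645, 0.1527, 0.2261]
tool_rot: [-3.14, -0.0, 1.648]
wrist_force: [0.0, -0.2, -3.4]
width: 0.038
pos [645.  152.7 226.1] rot [-3.14  -0.     1.648] F [ 0.  -0.2 -3.4] w 38.0 t 5.7 q6 -1.53
 need tool dx,dy mm: [17.  25.9] tool z turn: 0.002 (yaw then) 1.646
```

View pics/s2c.png

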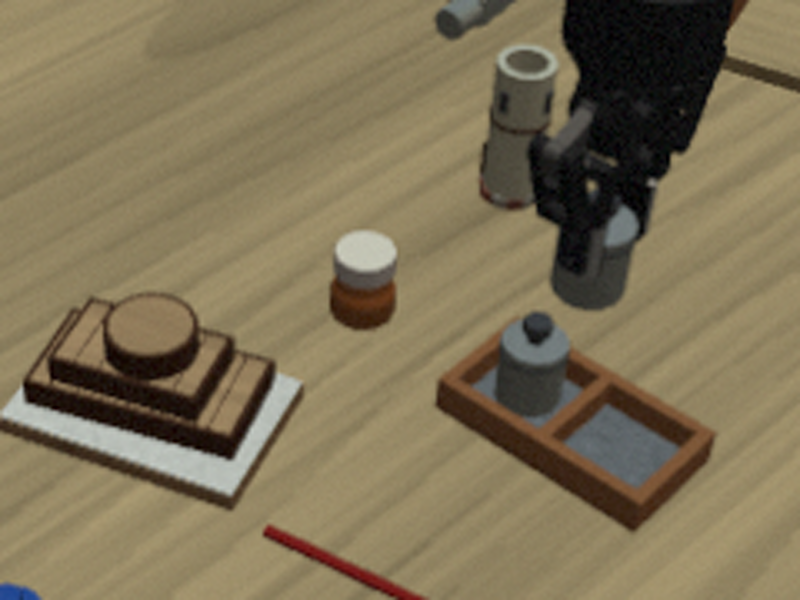

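```bash
python3 -c "
from h import *
c=cap('scene')
for dx in (0,.005,.01):
  p=proj(c,place(circ(.04),(.645+dx,.1527,0),.1305)); q=(p-[230,110])/.3
  print(dx,q.min(0).round(),q.max(0).round())
p=proj(c,place(circ(.04),(.645,.1577,0),.1305)); q=(p-[230,110])/.3
print('dy5',q.min(0).round(),q.max(0).round())
"
```

```text
0 [556. 262.] [632. 312.]
0.005 [564. 266.] [640. 317.]
0.01 [571. 271.] [647. 321.]
dy5 [563. 258.] [638. 307.]
```

```bash
python3 -m inch '{"twist":[[0,0,0],[0,0,0],[0,0,0],[0,0,0],[0,0,0],[0,0,0],[0,0,0]],"xyz":[[8,13,0],[9,13,0],[0,0,10],[0,0,30],[0,0,25],[0,0,0],[0,0,0]],"gripper":[36,36,36,36,36,36,36]}'
python3 -c "
from h import *
mv(.6695,.1717,1.646)
imgs=[]
for n in('scene','top'):
  c=cap(n,'pics/%s3.png'%n); u=proj(c,[.6695,.1717,.05])[0].astype(int); i=c['img'][u[1]-60:u[1]+60,u[0]-40:u[0]+40,::-1]; imgs.append(cv2.resize(i,(400,600),interpolation=cv2.INTER_CUBIC))
cv2.imwrite('pics/3c.png',np.hstack(imgs))"
```

```text
time_s: 6.55
position: [0.6676, 0.1693, 0.1619]
tool_rot: [-3.139, 0.0, 1.645]
wrist_force: [-0.4, 0.2, -3.2]
width: 0.0379
pos [667.6 169.3 161.9] rot [-3.139  0.     1.645] F [-0.4  0.2 -3.2] w 37.9 t 6.55 q6 -1.5
 need tool dx,dy mm: [2.3 2. ] tool z turn: -0.001 (yaw then) 1.646
```

View pics/3c.png

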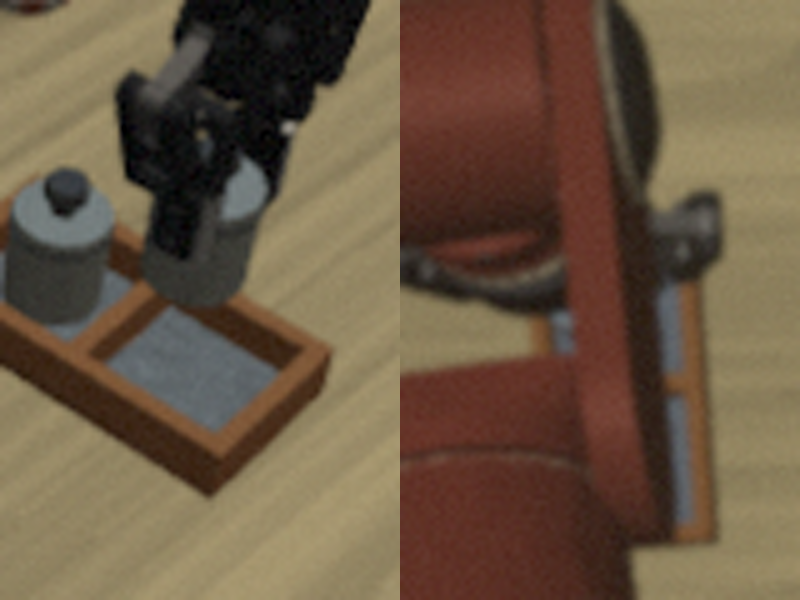

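```bash
python3 -m inch '{"twist":[[0,0,0],[0,0,0],[0,0,0],[0,0,0],[0,0,0],[0,0,0],[0,0,0]],"xyz":[[2.3,2,0],[0,0,20],[0,0,20],[0,0,12],[0,0,3],[0,0,0],[0,0,0]],"gripper":[36,36,36,36,36,36,36]}'
```

```text
time_s: 7.35
position: [0.6715, 0.1727, 0.1093]
tool_rot: [3.139, -0.0, 1.646]
wrist_force: [-0.9, -0.7, -3.1]
width: 0.0377
```

```bash
python3 -m inch '{"twist":[[0,0,0],[0,0,0],[0,0,0]],"xyz":[[0,0,2],[0,0,2],[0,0,0]],"gripper":[36,36,36]}'
```

```text
time_s: 7.65
position: [0.6706, 0.1725, 0.1039]
tool_rot: [-3.142, 0.0, 1.646]
wrist_force: [0.3, 0.2, -3.5]
width: 0.0373
```

```bash
python3 -m inch '{"twist":[[0,0,0],[0,0,0],[0,0,0],[0,0,0]],"xyz":[[0,0,1],[0,0,1],[0,0,0],[0,0,0]],"gripper":[36,36,36,36]}'
```

```text
time_s: 8.05
position: [0.6709, 0.1726, 0.1038]
tool_rot: [3.141, 0.0, 1.646]
wrist_force: [-4.3, -0.3, 5.5]
width: 0.0377
```

```bash
python3 -m inch '{"twist":[[0,0,0],[0,0,0],[0,0,0],[0,0,0],[0,0,0],[0,0,0],[0,0,0],[0,0,0]],"xyz":[[0,0,0],[0,0,0],[0,0,0],[0,0,-10],[0,0,-30],[0,0,-40],[0,0,-40],[0,0,-10]],"gripper":[60,60,60,60,70,85,85,85]}'
python3 -c "
from h import *
mv(.457,-.0015,.4)"
```

```text
time_s: 8.85
position: [0.6732, 0.1729, 0.2398]
tool_rot: [3.13, -0.001, 1.646]
wrist_force: [0.3, -0.4, 1.1]
width: 0.085
pos [673.2 172.9 239.8] rot [ 3.130e+00 -1.000e-03  1.646e+00] F [ 0.3 -0.4  1.1] w 85.0 t 8.85 q6 -1.5
 need tool dx,dy mm: [-157.7 -228.7] tool z turn: 1.246 (yaw then) 0.4
```

```bash
cat >> h.py <<'E'
def fitline(cams,pts,z,p0,rot=True,a=-.0035,b=-.0003,rad=.008):
    fs=[gray(c) for c in cams]
    r=np.linalg.norm(pts,axis=1,keepdims=True); dn=pts/r
    def cost(p):
        p=np.r_[p,0] if len(p)==2 else p
        return -sum(np.mean(samp(f,proj(c,place(pts+dn*a,p,z))))-np.mean(samp(f,proj(c,place(pts+dn*b,p,z)))) for c,f in zip(cams,fs))
    n=3 if rot else 2; p0=np.array(p0,float)[:n]; sc=np.array([rad,rad,.08])[:n]; rng=np.random.default_rng(0)
    cand=sorted([p0]+[p0+sc*rng.uniform(-1,1,n) for _ in range(300)],key=cost)[:5]
    rs=[minimize(cost,q,method='Nelder-Mead',options=dict(initial_simplex=q+np.r_[np.zeros((1,n)),np.diag(sc*.2)],xatol=1e-5,fatol=1e-3)) for q in cand]
    r=min(rs,key=lambda r:r.fun); return r.x,round(-r.fun,1)
def overlay(cs,items,ctr,path,half=(30,30)):
    out=[]
    for c in cs:
        u=np.round(proj(c,ctr)[0]).astype(int); k=400//(2*half[0])
        x0,y0=u-np.array(half); im=cv2.resize(c["img"][y0:y0+2*half[1],x0:x0+2*half[0],::-1],None,fx=k,fy=k,interpolation=cv2.INTER_CUBIC)
        for pts,p,z in items:
            p=np.r_[p,0] if len(p)==2 else p
            cv2.polylines(im,[np.round((proj(c,place(pts,p,z))-[x0,y0]+.5)*k-.5).astype(np.int32)],True,(0,255,0),1)
        out.append(im)
    cv2.imwrite(path,np.hstack(out))
E
python3 - <<'E'
from h import *
cs=[cap("scene"),cap("top")]
it=[]
for nm,pts,z,rot in [("round",circ(.054),.069,False),("small",rect(.092,.056),.051,True),("large",rect(.13,.068),.033,True)]:
    for I in ([0,1],[0],[1]):
        p,s=fitline([cs[i] for i in I],pts,z,(.456,-.001,.43),rot); print(nm,I,p.round(4),s)
        if len(I)==2: it.append((pts,p,z))
overlay(cs,it,[.457,0,.04],"pics/pile4.png",(40,36))
c=cs[0]; print(models.regions_of("roof_round","top")[:1] and [(r["confidence"],r["extent"]) for r in models.regions_of("roof_round","top")])
u=proj(c,[.6705,.1726,.03])[0].astype(int); i=c['img'][u[1]-40:u[1]+40,u[0]-50:u[0]+40,::-1]
a=cv2.imread("pics/pile4.png"); i=cv2.resize(i,(int(a.shape[0]*90/80),a.shape[0])); o=np.hstack([a,i]); cv2.imwrite("pics/pile4.png",cv2.resize(o,(800,int(o.shape[0]*800/o.shape[1]))))
E
```

```text
round [0, 1] [0.4563 0.0018] 46.8
round [0] [0.4563 0.0014] 35.3
round [1] [0.4568 0.003 ] 13.6
small [0, 1] [ 0.4521 -0.0023  0.4321] 30.3
small [0] [ 0.452  -0.0025  0.4326] 27.2
small [1] [0.4562 0.0037 0.473 ] 4.2
large [0, 1] [ 0.4511 -0.0104  0.4306] 8.3
large [0] [4.550e-01 2.000e-04 4.583e-01] 23.5
large [1] [ 0.4555 -0.0202  0.4005] 12.4
[(0.82, [305.5, 273.6, 27.0, 24.1])]
```

View pics/pile4.png

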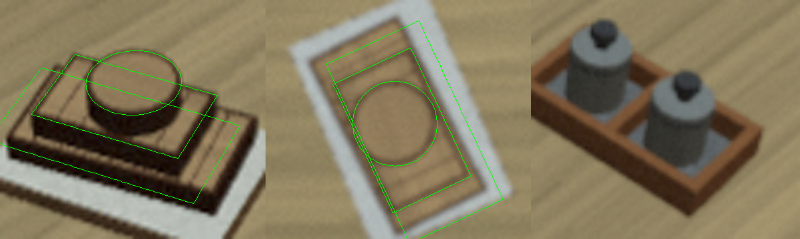

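The weight stands upright in its compartment (right panel), and the round roof fit is good in both views. Next I pick up the round roof.

```bash
python3 -m inch '{"twist":[[0,0,0],[0,0,0],[0,0,0],[0,0,0],[0,0,0],[0,0,0],[0,0,0],[0,0,0],[0,0,0]],"xyz":[[-15,-22,0],[-27,-39,0],[-32,-46,0],[-32,-46,0],[-32,-46,0],[-20,-28,0],[-10,-15,0],[0,0,0],[0,0,0]],"gripper":[85,85,85,85,85,85,85,85,85]}'
python3 -c "
from h import *
mv(.4563,.0018,1.646)"
```

```text
time_s: 9.95
position: [0.4554, -0.0016, 0.2303]
tool_rot: [-3.139, -0.001, 1.645]
wrist_force: [0.1, -0.0, -0.5]
width: 0.0851
pos [455.4  -1.6 230.3] rot [-3.139e+00 -1.000e-03  1.645e+00] F [ 0.1 -0.  -0.5] w 85.1 t 9.95 q6 -1.81
 need tool dx,dy mm: [3.4 1.1] tool z turn: -0.001 (yaw then) 1.646
```

```bash
python3 -m inch '{"twist":[[0,0,0],[0,0,0],[0,0,0],[0,0,0],[0,0,0],[0,0,0]],"xyz":[[3.4,1.1,15],[0,0,35],[0,0,35],[0,0,18],[0,0,3],[0,0,0]],"gripper":[85,85,85,85,85,85]}'
python3 -c "
from h import *
mv(.4563,.0018,1.646)"
```

```text
time_s: 10.55
position: [0.4566, 0.0024, 0.1246]
tool_rot: [-3.139, -0.001, 1.647]
wrist_force: [0.3, 0.4, -0.6]
width: 0.0849
pos [456.6   2.4 124.6] rot [-3.139e+00 -1.000e-03  1.647e+00] F [ 0.3  0.4 -0.6] w 84.9 t 10.55 q6 -1.81
 need tool dx,dy mm: [-0.6 -0.3] tool z turn: 0.001 (yaw then) 1.646
```

```bash
python3 -m inch '{"twist":[[0,0,0],[0,0,0],[0,0,0],[0,0,0],[0,0,0],[0,0,0],[0,0,0]],"xyz":[[-0.5,0,0],[0,0,0],[0,0,0],[0,0,0],[0,0,0],[0,0,-3],[0,0,-3]],"gripper":[50,50,50,50,50,50,50]}' 30
python3 -c "
from h import *
mv(.4588,.3164,1.646)"
```

```text
time_s: 11.25
position: [0.4564, 0.0012, 0.1318]
tool_rot: [-3.141, -0.0, 1.646]
wrist_force: [0.0, -0.3, 0.2]
width: 0.0526
pos [456.4   1.2 131.8] rot [-3.141 -0.     1.646] F [ 0.  -0.3  0.2] w 52.6 t 11.25 q6 -1.81
 need tool dx,dy mm: [314.1  26. ] tool z turn: -0.0 (yaw then) 1.646
```

```bash
python3 -m inch '{"twist":[[0,0,0],[0,0,0],[0,0,0],[0,0,0],[0,0,0],[0,0,0],[0,0,0],[0,0,0],[0,0,0],[0,0,0],[0,0,0],[0,0,0]],"xyz":[[0,0,-20],[0,0,-40],[15,1,-40],[35,3,0],[45,4,0],[45,4,0],[45,4,0],[45,4,0],[40,3,0],[25,2,0],[12,1,0],[0,0,0]],"gripper":[50,50,50,50,50,50,50,50,50,50,50,50]}'
python3 - <<'E'
from h import *
mv(.4588,.3164,1.646)
cs=[cap("scene"),cap("top")]
it=[]
for nm,pts,z in [("small",rect(.092,.056),.051),("large",rect(.13,.068),.033)]:
    for I in ([0,1],[0],[1]):
        p,s=fitline([cs[i] for i in I],pts,z,(.456,.002,.46),rad=.005); print(nm,I,p.round(4),s)
        if I==[0]: it.append((pts,p,z))
overlay(cs,it,[.457,0,.04],"pics/pile5.png",(40,36))
c=cs[0]
overlay(cs,[(circ(.04),(.4588,.3164),.105)],[.459,.316,.13],"pics/tw5.png",(40,36))
cv2.imwrite("pics/5.png",np.vstack([cv2.imread("pics/pile5.png"),cv2.imread("pics/tw5.png")])[:, :800][:600])
E
```

```text
time_s: 12.45
position: [0.4593, 0.3099, 0.2315]
tool_rot: [-3.141, 0.001, 1.648]
wrist_force: [-0.6, -1.1, -0.6]
width: 0.0523
pos [459.3 309.9 231.5] rot [-3.141e+00  1.000e-03  1.648e+00] F [-0.6 -1.1 -0.6] w 52.3 t 12.45 q6 -1.19
 need tool dx,dy mm: [ 6.5 -0. ] tool z turn: 0.002 (yaw then) 1.646
small [0, 1] [ 0.4523 -0.0028  0.4403] 33.8
small [0] [ 0.4523 -0.0029  0.4331] 29.9
small [1] [0.4576 0.001  0.415 ] 4.4
large [0, 1] [0.4508 0.0086 0.4627] 9.1
large [0] [4.551e-01 1.000e-04 4.577e-01] 23.9
large [1] [0.4426 0.0101 0.3996] 10.6
```

View pics/5.png

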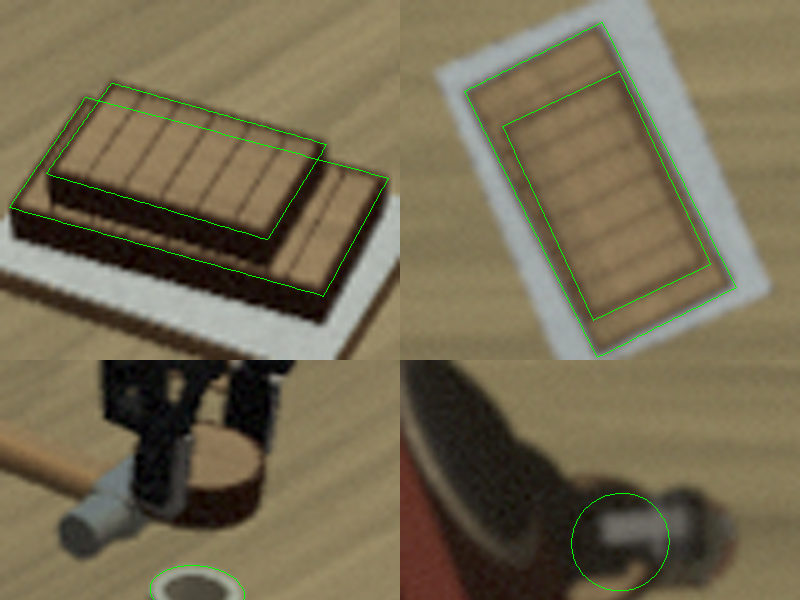

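```bash
python3 -m inch '{"twist":[[0,0,0],[0,0,0],[0,0,0],[0,0,0],[0,0,0],[0,0,0],[0,0,0]],"xyz":[[6.5,0,0],[0,0,15],[0,0,20],[0,0,10],[0,0,2],[0,0,0],[0,0,0]],"gripper":[50,50,50,50,50,50,50]}'
python3 -c "
from h import *
mv(.4588,.3164,1.646)
cs=[cap('scene')]
for z in (.125,.128,.131,.134): print(z,fitline(cs,circ(.054),z,(.4588,.3164),False))"
```

```text
time_s: 13.25
position: [0.4597, 0.3159, 0.1857]
tool_rot: [3.14, -0.0, 1.646]
wrist_force: [0.8, -0.2, -0.7]
width: 0.0527
pos [459.7 315.9 185.7] rot [ 3.14  -0.     1.646] F [ 0.8 -0.2 -0.7] w 52.7 t 13.25 q6 -1.18
 need tool dx,dy mm: [ 0.6 -0.8] tool z turn: -0.0 (yaw then) 1.646
0.125 (array([0.45503456, 0.31756935]), np.float64(19.7))
0.128 (array([0.4575831, 0.3137569]), np.float64(19.0))
0.131 (array([0.46027966, 0.30996357]), np.float64(18.3))
0.134 (array([0.46287155, 0.30609644]), np.float64(17.7))
```

```bash
python3 -m inch '{"twist":[[0,0,0],[0,0,0],[0,0,0],[0,0,0]],"xyz":[[0.6,-0.8,2],[0,0,2],[0,0,0],[0,0,0]],"gripper":[50,50,50,50]}';python3 -m inch '{"twist":[[0,0,0],[0,0,0],[0,0,0]],"xyz":[[0,0,1.5],[0,0,0],[0,0,0]],"gripper":[50,50,50]}'
```

```text
time_s: 13.7
position: [0.4586, 0.3165, 0.1817]
tool_rot: [3.141, -0.001, 1.646]
wrist_force: [-0.8, 0.1, 3.2]
width: 0.0525
time_s: 14.0
position: [0.4587, 0.3166, 0.1816]
tool_rot: [3.141, -0.0, 1.646]
wrist_force: [-4.9, -2.1, 10.7]
width: 0.0523
```

```bash
python3 -m inch '{"twist":[[0,0,0],[0,0,0],[0,0,0],[0,0,0],[0,0,0],[0,0,0],[0,0,0],[0,0,0]],"xyz":[[0,0,-1],[0,0,0],[0,0,0],[0,0,0],[0,0,-20],[0,0,-40],[0,0,-20],[0,0,0]],"gripper":[54,85,85,85,85,85,85,85]}'
python3 - <<'E'
from h import *
mv(.4523,-.0029,.433+np.pi/2)
cs=[cap("scene"),cap("top")]
for I in ([0,1],[0],[1]): print(I,fitline([cs[i] for i in I],circ(.054),.123,(.4588,.3164),False))
E
```

```text
time_s: 14.8
position: [0.4599, 0.3171, 0.2646]
tool_rot: [3.135, -0.003, 1.646]
wrist_force: [0.2, -0.2, 0.3]
width: 0.085
pos [459.9 317.1 264.6] rot [ 3.135e+00 -3.000e-03  1.646e+00] F [ 0.2 -0.2  0.3] w 85.0 t 14.8 q6 -1.18
 need tool dx,dy mm: [-318.6  -31.7] tool z turn: -0.358 (yaw then) 2.004
[0, 1] (array([0.4571537 , 0.31486938]), np.float64(28.7))
[0] (array([0.45687513, 0.31451765]), np.float64(28.8))
[1] (array([0.44782425, 0.32138715]), np.float64(8.4))
```

```bash
python3 -m inch '{"twist":[[0,0,0],[0,0,0],[0,0,0],[0,0,0],[0,0,0],[0,0,0],[0,0,0],[0,0,0],[0,0,0],[0,0,-0.13],[0,0,-0.13],[0,0,-0.1]],"xyz":[[-15,-1.5,0],[-35,-3.5,0],[-45,-4.5,0],[-45,-4.5,0],[-45,-4.5,0],[-45,-4.5,0],[-45,-4.5,0],[-28,-3,0],[-15,-1,0],[0,0,0],[0,0,0],[0,0,0]],"gripper":[85,85,85,85,85,85,85,85,85,85,85,85]}'
python3 - <<'E'
from h import *
mv(.4523,-.0029,.433+np.pi/2)
cs=[cap("scene"),cap("top")]
for a,b in ((-.0035,-.0003),(-.004,-.001),(-.005,.0005)):
  for I in ([0,1],[0],[1]): print(I,fitline([cs[i] for i in I],circ(.054),.123,(.4588,.3164),False,a,b))
overlay(cs,[(circ(.054),(.4588,.3164),.123),(circ(.04),(.4588,.3164),.105)],[.459,.316,.11],"pics/tw6.png",(25,25))
E
```

```text
time_s: 16.1
position: [0.4495, -0.004, 0.2581]
tool_rot: [-3.138, -0.002, 2.009]
wrist_force: [-0.2, 0.2, -0.1]
width: 0.085
pos [449.5  -4.  258.1] rot [-3.138e+00 -2.000e-03  2.009e+00] F [-0.2  0.2 -0.1] w 85.0 t 16.1 q6 -2.18
 need tool dx,dy mm: [-0.2  3. ] tool z turn: 0.006 (yaw then) 2.004
[0, 1] (array([0.45696546, 0.31494821]), np.float64(45.3))
[0] (array([0.45688615, 0.31447256]), np.float64(29.8))
[1] (array([0.45718344, 0.31569255]), np.float64(17.0))
[0, 1] (array([0.45694786, 0.31506666]), np.float64(55.8))
[0] (array([0.45682807, 0.31483249]), np.float64(35.9))
[1] (array([0.45728124, 0.31573403]), np.float64(21.2))
[0, 1] (array([0.45692481, 0.31494138]), np.float64(69.3))
[0] (array([0.45664544, 0.31445059]), np.float64(45.5))
[1] (array([0.45732188, 0.31554827]), np.float64(25.5))
```

View pics/tw6.png

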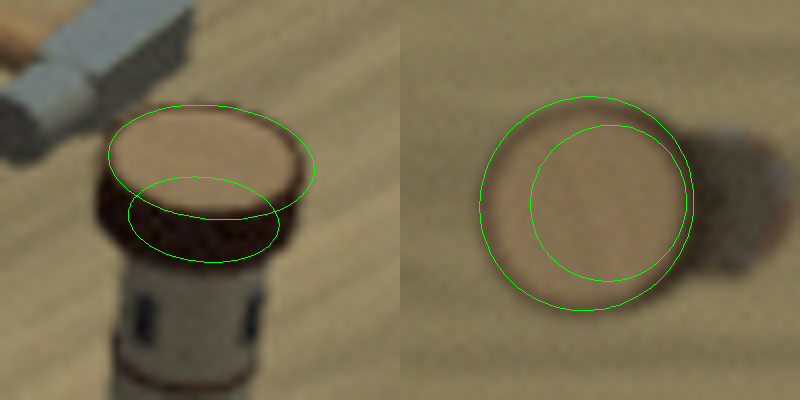

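The round roof sits level on the tower, but both cameras show it about 1.8 mm off in x and 1.4 mm off in y. I'll correct that at the end; next is the short roof.

```bash
python3 -m inch '{"twist":[[0,0,0.005],[0,0,0],[0,0,0],[0,0,0],[0,0,0],[0,0,0],[0,0,0],[0,0,0]],"xyz":[[0,3,15],[0,0,35],[0,0,35],[0,0,35],[0,0,20],[0,0,10],[0,0,3],[0,0,0]],"gripper":[85,85,85,85,85,85,85,85]}'
python3 - <<'E'
from h import *
mv(.4523,-.0029,.433+np.pi/2)
cs=[cap("scene")]
print(fitline(cs,rect(.092,.056),.051,(.4523,-.0029,.433),rad=.005))
overlay(cs,[(rect(.092,.056),(.4523,-.0029,.433),.051)],[.457,0,.06],"pics/sm7.png",(40,36))
E
```

```text
time_s: 17.0
position: [0.4537, -0.0021, 0.1076]
tool_rot: [3.142, 0.0, 2.0]
wrist_force: [0.5, -0.6, 0.4]
width: 0.0847
pos [453.7  -2.1 107.6] rot [3.142 0.    2.   ] F [ 0.5 -0.6  0.4] w 84.7 t 17.0 q6 -2.17
 need tool dx,dy mm: [-0.2 -1.6] tool z turn: -0.004 (yaw then) 2.004
(array([ 0.45117669, -0.00371167,  0.45568305]), np.float64(17.5))
```

View pics/sm7.png

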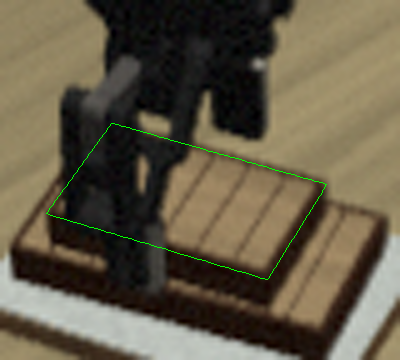

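```bash
python3 -m inch '{"twist":[[0,0,-0.004],[0,0,0],[0,0,0],[0,0,0],[0,0,0],[0,0,0],[0,0,0],[0,0,0]],"xyz":[[0,-1.5,2.5],[0,0,0],[0,0,0],[0,0,0],[0,0,0],[0,0,0],[0,0,-3],[0,0,-3]],"gripper":[85,85,52,52,52,52,52,52]}' 40
python3 -c "
from h import *
mv(.6555,-.1731,-.5304+np.pi/2)"
```

```text
time_s: 17.85
position: [0.4518, -0.0025, 0.1107]
tool_rot: [-3.141, -0.001, 2.005]
wrist_force: [0.4, -0.5, -0.5]
width: 0.0549
pos [451.8  -2.5 110.7] rot [-3.141e+00 -1.000e-03  2.005e+00] F [ 0.4 -0.5 -0.5] w 54.9 t 17.85 q6 -2.18
 need tool dx,dy mm: [-240.5  113. ] tool z turn: 0.965 (yaw then) 1.04
```

```bash
python3 -m inch '{"twist":[[0,0,0],[0,0,0],[0,0,0],[0,0,0],[0,0,0],[0,0,0],[0,0,0],[0,0,0],[0,0,0],[0,0,0],[0,0,0]],"xyz":[[0,0,-15],[0,0,-35],[0,0,-40],[-15,7,-10],[-32,15,0],[-40,19,0],[-40,19,0],[-40,19,0],[-40,19,0],[-24,11,0],[-10,5,0]],"gripper":[52,52,52,52,52,52,52,52,52,52,52]}'
python3 -m inch '{"twist":[[0,0,0.08],[0,0,0.13],[0,0,0.13],[0,0,0.13],[0,0,0.13],[0,0,0.13],[0,0,0.13],[0,0,0.1],[0,0,0],[0,0,0]],"xyz":[[0,0,0],[0,0,0],[0,0,0],[0,0,0],[0,0,0],[0,0,0],[0,0,0],[0,0,0],[0,0,0],[0,0,0]],"gripper":[52,52,52,52,52,52,52,52,52,52]}'
python3 - <<'E'
from h import *
mv(.6555,-.1731,-.5304+np.pi/2)
cs=[cap("scene"),cap("top")]
for I in ([0,1],[0],[1]): print(I,fitline([cs[i] for i in I],rect(.13,.068),.033,(.4551,.0001,.458),rad=.005))
E
```

```text
time_s: 18.95
position: [0.6581, -0.1749, 0.2103]
tool_rot: [-3.141, -0.0, 2.004]
wrist_force: [-1.3, 1.4, -0.9]
width: 0.055
time_s: 19.95
position: [0.6566, -0.1727, 0.2107]
tool_rot: [-3.141, 0.0, 1.048]
wrist_force: [-0.3, 0.2, -0.9]
width: 0.0547
pos [ 656.6 -172.7  210.7] rot [-3.141  0.     1.048] F [-0.3  0.2 -0.9] w 54.7 t 19.95 q6 -1.41
 need tool dx,dy mm: [-0.9 -0.7] tool z turn: 0.007 (yaw then) 1.04
[0, 1] (array([0.44720052, 0.01126361, 0.45531638]), np.float64(16.1))
[0] (array([ 0.45457127, -0.00245975,  0.45998322]), np.float64(17.5))
[1] (array([ 0.45142244, -0.00977989,  0.42964507]), np.float64(5.6))
```

```bash
python3 -m inch '{"twist":[[0,0,0.007],[0,0,0],[0,0,0],[0,0,0],[0,0,0],[0,0,0],[0,0,0]],"xyz":[[-0.9,-0.7,10],[0,0,25],[0,0,25],[0,0,8],[0,0,3],[0,0,0],[0,0,0]],"gripper":[52,52,52,52,52,52,52]}'
python3 -m inch '{"twist":[[0,0,0],[0,0,0],[0,0,0]],"xyz":[[0,0,2],[0,0,2],[0,0,0]],"gripper":[52,52,52]}'
```

```text
time_s: 20.75
position: [0.6568, -0.1739, 0.1415]
tool_rot: [3.139, -0.0, 1.038]
wrist_force: [-0.3, -1.1, -0.4]
width: 0.0549
time_s: 21.05
position: [0.6559, -0.1736, 0.136]
tool_rot: [3.141, -0.0, 1.038]
wrist_force: [0.2, 0.5, -1.7]
width: 0.0549
```

```bash
python3 -m inch '{"twist":[[0,0,0],[0,0,0],[0,0,0]],"xyz":[[0,0,1.5],[0,0,0],[0,0,0]],"gripper":[52,52,52]}'
python3 -c "
from h import *
mv(.6555,-.1731,-.5304+np.pi/2)
cs=[cap('scene')]
for z in (.078,.081): print(fitline(cs,rect(.092,.056),z,(.6555,-.1731,-.5304),rad=.006))"
```

```text
time_s: 21.35
position: [0.6559, -0.1736, 0.1343]
tool_rot: [-3.141, 0.0, 1.038]
wrist_force: [-0.1, 0.0, -0.8]
width: 0.0548
pos [ 655.9 -173.6  134.3] rot [-3.141  0.     1.038] F [-0.1  0.  -0.8] w 54.8 t 21.35 q6 -1.41
 need tool dx,dy mm: [ 0.2 -0.6] tool z turn: -0.002 (yaw then) 1.04
(array([ 0.65293349, -0.17175242, -0.53954971]), np.float64(32.3))
(array([ 0.65458133, -0.17314791, -0.48732299]), np.float64(31.1))
```

```bash
python3 -m inch '{"twist":[[0,0,0],[0,0,0],[0,0,0],[0,0,0]],"xyz":[[0,0,1.2],[0,0,0],[0,0,1],[0,0,0]],"gripper":[52,52,52,52]}'
```

```text
time_s: 21.8
position: [0.6561, -0.1737, 0.1326]
tool_rot: [3.141, -0.0, 1.038]
wrist_force: [-0.3, 0.3, 1.5]
width: 0.0556
```

```bash
python3 -m inch '{"twist":[[0,0,0],[0,0,0],[0,0,0],[0,0,0],[0,0,0],[0,0,0],[0,0,0],[0,0,0],[0,0,0],[0,0,0],[0,0,0]],"xyz":[[0,0,0.6],[0,0,0],[0,0,0],[0,0,0],[0,0,0],[0,0,-20],[0,0,-40],[0,0,-30],[0,0,-10],[0,0,0],[0,0,0]],"gripper":[52,52,60,85,85,85,85,85,85,85,85]}'
python3 - <<'E'
from h import *
mv(.4551,.0001,.458+np.pi/2)
cs=[cap("scene"),cap("top")]
for I in ([0,1],[0],[1]): print(I,fitline([cs[i] for i in I],rect(.092,.056),.078,(.6555,-.1731,-.5304),rad=.006))
print(fitline(cs[:1],rect(.13,.068),.033,(.4551,.0001,.458),rad=.005))
E
```

```text
time_s: 22.9
position: [0.6552, -0.1734, 0.2296]
tool_rot: [-3.139, 0.0, 1.038]
wrist_force: [0.4, 0.7, -0.0]
width: 0.0848
pos [ 655.2 -173.4  229.6] rot [-3.139  0.     1.038] F [ 0.4  0.7 -0. ] w 84.8 t 22.9 q6 -1.41
 need tool dx,dy mm: [  47.7 -260.5] tool z turn: -0.991 (yaw then) 2.029
[0, 1] (array([ 0.65142957, -0.1808513 , -0.54710917]), np.float64(32.0))
[0] (array([ 0.65605475, -0.17376497, -0.53559411]), np.float64(26.9))
[1] (array([ 0.64986428, -0.17848551, -0.51296636]), np.float64(6.1))
(array([ 0.45473582, -0.00907199,  0.60113268]), np.float64(11.1))
```

```bash
python3 -m inch '{"twist":[[0,0,0],[0,0,0],[0,0,0],[0,0,0],[0,0,0],[0,0,0],[0,0,0],[0,0,0],[0,0,0]],"xyz":[[3,-15,-10],[6,-32,-10],[8,-42,0],[8,-44,0],[8,-44,0],[8,-42,0],[4.7,-25,0],[2,-15,0],[0,0,0]],"gripper":[85,85,85,85,85,85,85,85,85]}'
python3 -m inch '{"twist":[[0,0,-0.08],[0,0,-0.13],[0,0,-0.13],[0,0,-0.13],[0,0,-0.13],[0,0,-0.13],[0,0,-0.13],[0,0,-0.12],[0,0,0],[0,0,0]],"xyz":[[0,0,0],[0,0,0],[0,0,0],[0,0,0],[0,0,0],[0,0,0],[0,0,0],[0,0,0],[0,0,0],[0,0,0]],"gripper":[85,85,85,85,85,85,85,85,85,85]}'
python3 - <<'E'
from h import *
cs=[cap("scene"),cap("top")]
for I in ([0,1],[0],[1]): print(I,fitline([cs[i] for i in I],rect(.092,.056),.078,(.6555,-.1731,-.5304),rad=.006))
p,s=fitline(cs[:1],rect(.13,.068),.033,(.4551,.0001,.458),rad=.006); print(p,s)
mv(p[0],p[1],p[2]+np.pi/2)
overlay(cs[:1],[(rect(.13,.068),p,.033)],[.457,0,.06],"pics/a.png",(40,36))
overlay(cs,[(rect(.092,.056),(.6555,-.1731,-.5304),.078)],[.6555,-.1731,.08],"pics/b.png",(40,36))
cv2.imwrite("pics/lg8.png",cv2.resize(np.hstack([cv2.imread("pics/a.png"),cv2.imread("pics/b.png")]),(800,240)))
E
```

```text
time_s: 23.9
position: [0.4553, 0.0002, 0.2497]
tool_rot: [-3.139, 0.001, 1.04]
wrist_force: [0.4, 0.4, -0.1]
width: 0.0851
time_s: 24.9
position: [0.4572, -0.0013, 0.2508]
tool_rot: [-3.14, -0.001, 2.015]
wrist_force: [-0.6, -0.4, 0.4]
width: 0.0851
[0, 1] (array([ 0.65118866, -0.18075427, -0.54694786]), np.float64(32.6))
[0] (array([ 0.65607556, -0.17373036, -0.53530814]), np.float64(24.3))
[1] (array([ 0.65140326, -0.17913048, -0.52706042]), np.float64(9.5))
[ 4.55593920e-01 -2.51978626e-04  4.70107295e-01] 30.4
pos [457.2  -1.2 251.2] rot [-3.141 -0.     2.016] F [ 0.  -0.2  0.2] w 85.1 t 25.0 q6 -2.18
 need tool dx,dy mm: [ 1.5 -1. ] tool z turn: -0.025 (yaw then) 2.041
```

View pics/lg8.png

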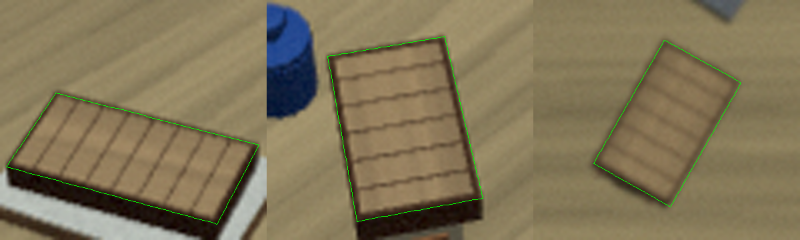

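The short roof matches its target outline in both views. The long roof fit is clean, so I'll pick it up.

```bash
python3 -m inch '{"twist":[[0,0,-0.025],[0,0,0],[0,0,0],[0,0,0],[0,0,0],[0,0,0],[0,0,0],[0,0,0]],"xyz":[[1.5,-1,15],[0,0,35],[0,0,40],[0,0,35],[0,0,20],[0,0,12],[0,0,5],[0,0,0]],"gripper":[85,85,85,85,85,85,85,85]}'
python3 -c "
from h import *
mv(.4556,-.0003,.470+np.pi/2)"
```

```text
time_s: 25.8
position: [0.4555, -0.0, 0.0894]
tool_rot: [-3.141, -0.0, 2.043]
wrist_force: [0.5, 0.6, 0.5]
width: 0.0851
pos [455.5  -0.   89.4] rot [-3.141 -0.     2.043] F [0.5 0.6 0.5] w 85.1 t 25.8 q6 -2.21
 need tool dx,dy mm: [-0.3 -0. ] tool z turn: 0.002 (yaw then) 2.041
```

```bash
python3 -m inch '{"twist":[[0,0,0],[0,0,0],[0,0,0],[0,0,0],[0,0,0],[0,0,0],[0,0,0],[0,0,0]],"xyz":[[0,0,4],[0,0,0],[0,0,0],[0,0,0],[0,0,0],[0,0,0],[0,0,-3],[0,0,-3]],"gripper":[85,85,62,62,62,62,62,62]}' 50
python3 -c "
from h import *
mv(.4556,-.3160,.2294+np.pi/2)"
```

```text
time_s: 26.6
position: [0.4548, 0.0, 0.0911]
tool_rot: [-3.14, -0.001, 2.043]
wrist_force: [-0.5, 0.5, -0.6]
width: 0.0665
pos [454.8   0.   91.1] rot [-3.140e+00 -1.000e-03  2.043e+00] F [-0.5  0.5 -0.6] w 66.5 t 26.6 q6 -2.21
 need tool dx,dy mm: [-281.8 -143.1] tool z turn: 0.243 (yaw then) 1.8
```

```bash
python3 -m inch '{"twist":[[0,0,0],[0,0,0],[0,0,0],[0,0,0],[0,0,0],[0,0,0],[0,0,0],[0,0,0],[0,0,0],[0,0,0],[0,0,0],[0,0,0]],"xyz":[[0,0,-15],[0,0,-35],[0,0,-40],[-14,-7,-30],[-32,-16,0],[-42,-21.5,0],[-42,-21.5,0],[-42,-21.5,0],[-42,-21.5,0],[-36,-18,0],[-22,-11,0],[-10,-5,0]],"gripper":[62,62,62,62,62,62,62,62,62,62,62,62]}'
python3 -m inch '{"twist":[[0,0,0.08],[0,0,0.1],[0,0,0.063],[0,0,0],[0,0,0]],"xyz":[[0,0,0],[0,0,0],[0,0,0],[0,0,0],[0,0,0]],"gripper":[62,62,62,62,62]}'
python3 -c "
from h import *
mv(.4556,-.3160,.2294+np.pi/2)"
```

```text
time_s: 27.8
position: [0.4558, -0.3181, 0.211]
tool_rot: [-3.141, -0.001, 2.041]
wrist_force: [-0.4, 1.0, -1.0]
width: 0.0666
time_s: 28.3
position: [0.4564, -0.3154, 0.2112]
tool_rot: [-3.141, -0.001, 1.802]
wrist_force: [-0.3, -0.2, -1.8]
width: 0.0671
pos [ 456.4 -315.4  211.2] rot [-3.141e+00 -1.000e-03  1.802e+00] F [-0.3 -0.2 -1.8] w 67.1 t 28.3 q6 -2.54
 need tool dx,dy mm: [-0.4 -0.9] tool z turn: 0.002 (yaw then) 1.8
```

```bash
python3 -m inch '{"twist":[[0,0,0],[0,0,0],[0,0,0],[0,0,0],[0,0,0],[0,0,0]],"xyz":[[-0.4,-0.9,10],[0,0,25],[0,0,12],[0,0,4],[0,0,0],[0,0,0]],"gripper":[62,62,62,62,62,62]}'
python3 -c "
from h import *
mv(.4556,-.3160,.2294+np.pi/2)
cs=[cap('scene')]
for z in (.106,.108,.111): print(fitline(cs,rect(.13,.068),z,(.4556,-.316,.2294),rad=.006))"
```

```text
time_s: 28.9
position: [0.456, -0.3171, 0.1613]
tool_rot: [3.141, 0.001, 1.8]
wrist_force: [0.5, 0.4, -2.1]
width: 0.0666
pos [ 456.  -317.1  161.3] rot [3.141e+00 1.000e-03 1.800e+00] F [ 0.5  0.4 -2.1] w 66.6 t 28.9 q6 -2.54
 need tool dx,dy mm: [ 1.2 -0.2] tool z turn: -0.0 (yaw then) 1.8
(array([ 0.45281524, -0.31867944,  0.2215211 ]), np.float64(30.1))
(array([ 0.45447189, -0.31921777,  0.22238535]), np.float64(29.8))
(array([ 0.45689244, -0.32008847,  0.22431908]), np.float64(29.1))
```

```bash
python3 -m inch '{"twist":[[0,0,0],[0,0,0],[0,0,0],[0,0,0]],"xyz":[[1.2,0,3],[0,0,1.5],[0,0,0],[0,0,0]],"gripper":[62,62,62,62]}'
python3 -c "
from h import *
mv(.4556,-.3160,.2294+np.pi/2)
cs=[cap('scene')]
overlay(cs,[(rect(.13,.068),(.4556,-.316,.2294),.103),(rect(.11,.05),(.4556,-.316,.2294),.085)],[.4556,-.316,.08],'pics/lg9.png',(50,50))
for z in (.103,.105): print(fitline(cs,rect(.13,.068),z,(.4556,-.316,.2294),rad=.006))"
```

```text
time_s: 29.35
position: [0.4557, -0.3158, 0.1568]
tool_rot: [3.141, 0.001, 1.8]
wrist_force: [-0.6, 1.3, 1.8]
width: 0.0665
pos [ 455.7 -315.8  156.8] rot [3.141e+00 1.000e-03 1.800e+00] F [-0.6  1.3  1.8] w 66.5 t 29.35 q6 -2.54
 need tool dx,dy mm: [-0.2 -0.1] tool z turn: -0.0 (yaw then) 1.8
(array([ 0.45356861, -0.31786066,  0.22680659]), np.float64(30.6))
(array([ 0.45522667, -0.31834244,  0.22602578]), np.float64(30.2))
```

View pics/lg9.png

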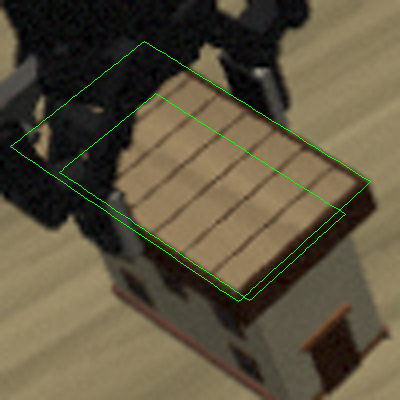

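```bash
python3 -m inch '{"twist":[[0,0,0],[0,0,0],[0,0,0],[0,0,0],[0,0,0],[0,0,0]],"xyz":[[0,0,-3],[1.2,1.8,0],[0,0,0],[0,0,2],[0,0,1.5],[0,0,0]],"gripper":[62,62,62,62,62,62]}'
python3 -m inch '{"twist":[[0,0,0],[0,0,0],[0,0,0],[0,0,0],[0,0,0],[0,0,0],[0,0,0],[0,0,0],[0,0,0]],"xyz":[[0,0,0],[0,0,0],[0,0,0],[0,0,0],[0,0,-20],[0,0,-35],[0,0,-35],[0,0,-10],[0,0,0]],"gripper":[66,75,85,85,85,85,85,85,85]}'
python3 -c "
from h import *
mv(.4587,.3166,1.646)
cs=[cap('scene'),cap('top')]
for I in ([0,1],[0],[1]): print(I,fitline([cs[i] for i in I],rect(.13,.068),.103,(.4556,-.316,.2294),rad=.006))"
```

```text
time_s: 30.0
position: [0.4571, -0.3142, 0.1568]
tool_rot: [-3.142, 0.0, 1.8]
wrist_force: [-2.9, 2.5, 6.2]
width: 0.0665
time_s: 30.9
position: [0.4576, -0.3148, 0.2578]
tool_rot: [3.139, 0.004, 1.8]
wrist_force: [0.4, -0.2, -0.3]
width: 0.0848
pos [ 457.6 -314.8  257.8] rot [3.139 0.004 1.8  ] F [ 0.4 -0.2 -0.3] w 84.8 t 30.9 q6 -2.54
 need tool dx,dy mm: [614.6 144.5] tool z turn: 0.154 (yaw then) 1.646
[0, 1] (array([ 0.45657932, -0.31592602,  0.22416868]), np.float64(39.4))
[0] (array([ 0.4569878 , -0.31591232,  0.22278084]), np.float64(35.9))
[1] (array([ 0.45508461, -0.31380045,  0.23364744]), np.float64(7.4))
```

The long roof is within about 1 mm of its target. Now back to the tower to centre the round roof.

```bash
python3 -m inch '{"twist":[[0,0,0],[0,0,0],[0,0,0],[0,0,0],[0,0,0],[0,0,0],[0,0,0],[0,0,0],[0,0,0],[0,0,0],[0,0,0],[0,0,0]],"xyz":[[17,4,0],[36,8.5,0],[46,11,0],[46,11,0],[46,11,0],[46,11,0],[46,11,0],[46,11,0],[46,11,0],[46,11,0],[46,11,0],[46,11,0]],"gripper":[85,85,85,85,85,85,85,85,85,85,85,85]}'
python3 -m inch '{"twist":[[0,0,0.08],[0,0,0.074],[0,0,0],[0,0,0]],"xyz":[[40,9,0],[30,7,0],[0,0,0],[0,0,0]],"gripper":[85,85,85,85]}'
python3 -c "
from h import *
mv(.4587,.3166,1.646)
cs=[cap('scene'),cap('top')]
for I in ([0,1],[0],[1]): print(I,fitline([cs[i] for i in I],rect(.13,.068),.103,(.4556,-.316,.2294),rad=.006))
overlay(cs,[(rect(.13,.068),(.4556,-.316,.2294),.103)],[.4556,-.316,.09],'pics/lg10.png',(50,50))"
```

```text
time_s: 32.2
position: [0.4576, 0.2157, 0.2536]
tool_rot: [-3.138, 0.0, 1.801]
wrist_force: [1.0, -0.9, -0.3]
width: 0.0853
time_s: 32.6
position: [0.4602, 0.2855, 0.2536]
tool_rot: [-3.138, 0.001, 1.649]
wrist_force: [-0.0, -0.5, 1.0]
width: 0.0847
pos [460.2 285.5 253.6] rot [-3.138e+00  1.000e-03  1.649e+00] F [-0.  -0.5  1. ] w 84.7 t 32.6 q6 -1.23
 need tool dx,dy mm: [31.1  0.9] tool z turn: 0.003 (yaw then) 1.646
[0, 1] (array([ 0.45708352, -0.31559836,  0.22248844]), np.float64(39.2))
[0] (array([ 0.45705564, -0.31591925,  0.22516278]), np.float64(36.1))
[1] (array([ 0.45660494, -0.31313134,  0.22310045]), np.float64(8.7))
```

View pics/lg10.png

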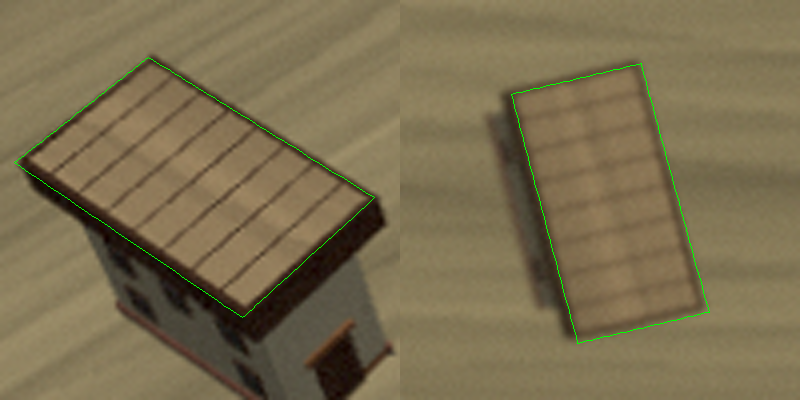

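```bash
python3 -m inch '{"twist":[[0,0,0.003],[0,0,0],[0,0,0],[0,0,0],[0,0,0],[0,0,0],[0,0,0]],"xyz":[[15,0.5,0],[16,0.5,0],[0,0,15],[0,0,30],[0,0,18],[0,0,8],[0,0,0]],"gripper":[85,85,85,85,85,85,85]}'
python3 -c "
from h import *
mv(.4587,.3166,1.646)"
```

```text
time_s: 33.4
position: [0.4595, 0.3155, 0.1824]
tool_rot: [-3.138, 0.002, 1.643]
wrist_force: [-0.6, 0.4, 1.4]
width: 0.0849
pos [459.5 315.5 182.4] rot [-3.138e+00  2.000e-03  1.643e+00] F [-0.6  0.4  1.4] w 84.9 t 33.4 q6 -1.17
 need tool dx,dy mm: [ 1.1 -0.8] tool z turn: -0.003 (yaw then) 1.646
```

```bash
python3 -m inch '{"twist":[[0,0,0],[0,0,0],[0,0,0],[0,0,0],[0,0,0],[0,0,0],[0,0,0]],"xyz":[[1.1,-0.8,0],[0,0,0],[0,0,0],[0,0,0],[0,0,0],[0,0,0],[0,0,-3]],"gripper":[85,60,50,50,50,50,50]}' 30
python3 -m inch '{"twist":[[0,0,0],[0,0,0],[0,0,0],[0,0,0],[0,0,0]],"xyz":[[1.3,1.9,0],[0,0,0],[0,0,1.5],[0,0,1.5],[0,0,0]],"gripper":[50,50,50,50,50]}'
```

```text
time_s: 34.1
position: [0.4596, 0.317, 0.1877]
tool_rot: [3.142, 0.0, 1.643]
wrist_force: [0.2, -0.5, 0.3]
width: 0.052
time_s: 34.6
position: [0.4615, 0.3186, 0.1862]
tool_rot: [-3.141, 0.0, 1.643]
wrist_force: [-4.6, -3.0, 8.4]
width: 0.052
```

```bash
python3 -m inch '{"twist":[[0,0,0],[0,0,0],[0,0,0],[0,0,0],[0,0,0],[0,0,0],[0,0,0],[0,0,0],[0,0,0],[0,0,0],[0,0,0],[0,0,0]],"xyz":[[0,0,-0.5],[0,0,0],[0,0,0],[0,0,0],[0,0,-20],[0,0,-35],[0,0,-35],[-20,0,0],[-45,0,0],[-48,0,0],[-48,0,0],[-30,0,0]],"gripper":[56,70,85,85,85,85,85,85,85,85,85,85]}'
python3 - <<'E'
from h import *
print(arm.state()["position"])
cs=[cap("scene"),cap("top")]
for I in ([0,1],[0],[1]): print(I,fitline([cs[i] for i in I],circ(.054),.123,(.4588,.3164),False))
overlay(cs,[(circ(.054),(.4588,.3164),.123)],[.459,.316,.11],"pics/a.png",(50,30))
overlay(cs,[],[.64,.17,.03],"pics/b.png",(50,45))
cv2.imwrite("pics/tw11.png",np.vstack([cv2.imread("pics/a.png"),cv2.imread("pics/b.png")]))
E
```

```text
time_s: 35.8
position: [0.475, 0.1255, 0.2749]
tool_rot: [3.142, 0.001, 1.641]
wrist_force: [-0.4, -0.7, 0.2]
width: 0.0851
[0.47496366 0.12554046 0.27492304]
[0, 1] (array([0.45841686, 0.31691241]), np.float64(37.1))
[0] (array([0.45826446, 0.31670613]), np.float64(26.5))
[1] (array([0.45875031, 0.31725581]), np.float64(11.0))
```

View pics/tw11.png

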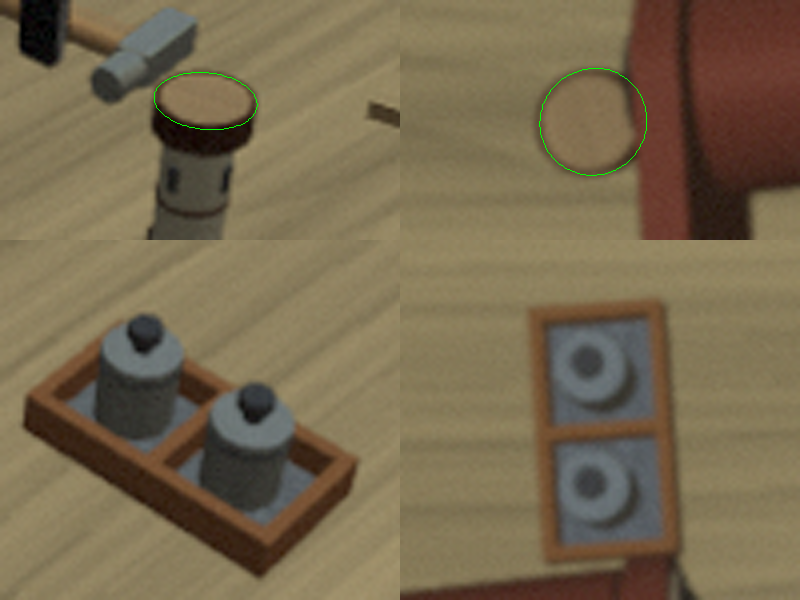

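The round roof is now within about 1 mm of the tower centre, and both weights stand upright in the box. Handing in.

```bash
python3 -c "
from plant import arm
print(arm.close_job())"
```

```text
the job is handed in; nothing more can be done
None
```

The pile is taken apart and the job is handed in, at about 36 s of the 120 s. The weight stands upright in the empty compartment beside the spare, and each roof lies flat on its own house. I re-gripped the round roof once to centre it better. The grip never touched the blue look-alike or the spare weight.

Offset of each roof from its house centre in my last measurements:

| Roof | Offset | Angle error |
|---|---|---|
| Long | about 1.5 mm | under 0.5° |
| Short | about 1 mm | about 0.3° |
| Round | about 0.6 mm | not applicable |

- **Disagreements:** For the short roof, the top camera's outline fit was about 7 mm away from the scene camera's. I discounted it as a weak match, because the target outline sat on the roof in both pictures. The top camera's fit for the long roof was also about 3 mm different in y. Camera and arm positions disagreed by about 2 mm near the tower and the long house, and I corrected for that using the pictures.
- **Not rechecked:** I did not look at the short and long roofs again after the final move at the tower. Neither was touched after it was placed and checked.
- **Forces:** The highest wrist force I saw in the readings was about 12 N.

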